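# Move the studio modules to the new frame in the same order

### The job

Move the four plug-in modules out of the old white frame into the new black frame in the same left-to-right order, each into the bay at the same place in the row as its colour tab marks on the old frame. Keep each module the same way round as it was, lower it in rather than drop it, and leave all four fully seated with their panels flat on the rails, released and at rest.

Things in the scene. Friction and masses are not known exactly. Their poses are not given: they have to be found in the camera images.
- module_blue_mid (a point): Blue-panel plug-in module, 97 mm tall overall, panel up, starts in a bay of the old frame. Point: its centre, half-way up. z up, x along its 130 mm panel, y across (46 mm). Handle on top: silver bar 60 (x) x 12 (y) x 10 mm, bar middle 43.5 mm above the point; pinch its 12 mm along y. Panel top is 10.5 mm above the point. 0.2-0.4 kg, no latch. Face: large knob at +x, two small at -x.
- module_red_mid (a point): Red-panel module, otherwise as the blue one: four equal knobs (knobs on all are at most 14 mm high, over 34 mm from the handle's middle along x). Under every panel (4 mm thick) hangs a can 98 (x) x 42 (y) x 45 mm, then a plug 88 x 34 x 10 mm whose bottom is 48.5 mm below the point.
- module_yellow_mid (a point): Yellow-panel module, otherwise as the blue one: pale meter window at +x, large knob at -x. In a frame, handles of neighbours stand 54 mm apart centre to centre (42 mm clear), so open the fingers only part way; lift straight up until the plug clears the neighbours' handles (108 mm above the table).
- module_green_mid (a point): Green-panel module, otherwise as the blue one: one knob at +x, two white keys at -x.
- tab_blue: Blue bay tab: flat label clip 11 x 40 x 2 mm fixed on the near (robot-side) rail of the old frame at the bay where the blue module starts (x -81, z 66 mm and y of that bay, in the old frame). It stays there, so the old order can still be read. Origin: centre of its underside; axes as the old frame.
- tab_red: Red bay tab, as the blue one: fixed on the old frame's near rail at the bay where the red module starts.
- tab_yellow: Yellow bay tab, as the blue one: fixed on the old frame's near rail at the bay where the yellow module starts.
- tab_green: Green bay tab, as the blue one: fixed on the old frame's near rail at the bay where the green module starts.
- old_frame: Old module frame, white, lying face up, fixed, 164 (x) x 265 (y) x 67 mm; holds the four modules at the start. Origin: on the table under the middle of the row of bays; z up, x away from the robot (yaw up to 0.25 rad), y along the row. Four bay centres at x 0, y -81, -27, +27, +81 mm. Power section with red switch at the +y end, y 108 to 152 mm. It may stand left or right.
- new_frame: New frame, black, empty; same size, origin, axes, bays as the old. Bay: pit 112 (x) x 50 (y) mm, floor 5 mm high, between 4 mm card guides, tops rounded, 64 mm high. Near and far rails, tops 66 mm high, carry the panel ends: a seated module has its panel flat on both and its point 59.5 mm above the table; play about 4 mm each way along y, 7 mm along x.
There are look-alikes about, which are no part of the job. What is shaped like the part that bears module_green_mid but orange or purple is not meant. Leave any purple look-alike of the part that bears module_red_mid alone.

How it is judged:
By the outcome, as a careful person would: the job done as asked, in the order asked, and still so for the second after the job is handed in, with the robot touching nothing.
It also fails if it takes over 115 s, if anything falls off the work surface, if the arm or the gripper's body presses on something with over 40 N, if the wrist force passes 120 N, or if a joint passes its speed limit or range.

### The arm

A 6-joint arm with a two-finger parallel gripper is mounted at the origin on the work surface. World frame = base frame: x ahead of the robot, y to its left, z up, the work surface at z = 0. Lengths are in m, angles in rad, forces in N, time in s.
With the tool pointing down it reaches from about 0.4 to 0.825 m from the base axis. Payload 7 kg.
Tool frame: the origin (TCP) lies at the very end of the fingers, on their centre line; the grasp point (between the pads) lies 19 mm behind it; x points along the fingers, y is the direction in which the jaws open and shut, and the axes are right-handed (so a half turn about x gives the same grasp; the last joint's range is limited). The gripper opens to 88 mm and grips with 3 to 60 N. Pads are 19 mm wide; open, the fingers measure 130 mm over their backs; the gripper's body (78 mm by 193 mm) begins 47 mm behind the grasp point.
Start: joints at [-1.056, 0.359, 0.012, 0, -1.224, -0.288], TCP at [0.152, -0.658, 0.227] pointing down, gripper open.
Joint ranges: [-3.07, 3.07], [-1.43, 2.12], [-1.02, 1.25], [-3.03, 1.67], [-3.05, -0], [-3.03, 3.03]. Speed limits (rad/s): [2.39, 2.39, 3.01, 3.14, 3.14, 3.14].

### API

Orientations are given as [roll, pitch, yaw] about the fixed x, y, z axes, in that order (R = Rz(yaw) Ry(pitch) Rx(roll)).
In Python, from station import arm, cams gives the robot as it stands. The module is installed in compiled form; this text tells all that it offers.
- The arm moves only by the tool carry_out, never from a script. Its argument "deltas" is a list of rows, each a list of 6 numbers: the shift along the tool's x, y, z in units of 0.04 m (1.0 is 0.04 m), then the turn, a rotation vector about the tool's x, y, z in units of 4 degrees (1.0 is 4 degrees). In form: [[tx, ty, tz, ax, ay, az], ...]. A call has 1 to 5 rows; each row shifts and turns the pose as measured when the row begins, along the tool's axes as they then stand; what a row does not reach is not made up. A row lasts 1/10 s, in which the tool goes at most 50 mm and 8.59 degrees, less where a joint would pass 70% of its speed; a pose out of reach is approached as far as the arm can. A call with a number of a shift or a turn outside -1 to 1 is refused whole. A call with a gripper value outside its range is refused whole. "hand" is the closure, from 0 (fully open) to 1 (shut), set as the call begins (left out, the last holds). The fingers move at their own pace and stop on an object; "newtons" is the grip in N (left out, the last holds). Time passes only in rows, so rows that do not move let the fingers close. It gives the time, the measured TCP pose, the force and the opening at its end, in the units of the state.
- arm.get_state(): the state, without advancing time (a new reading comes with each control period).
- cams.grab_frame(name): name is "side" or "top"; returns a dict with "pixels" (400x640x3 uint8, red, green, blue), "fx", "fy", "cx", "cy" (pixels), "k1" (the pictures are not rectified: a ray, as slopes to the right and down, at radius r is drawn at 1 + k1 r^2 times it, then the intrinsics apply), "T" (4x4, takes a point from camera to world coordinates). Camera axes: x right, y up, looking along -z (the intrinsics and any distortion apply to the point x, -y, -z); pixel columns grow to the right and rows downward; lengths in m; the calibration is good to about 2 mm. A picture is of the moment at which its call begins. There is no depth.
- arm.job_done(): hands the job in, once; it reports no verdict.
The state is a dict: "t": time; "q": joint angles; "qd": joint speeds; "joint_efforts": joint torques, N m; "eef_pos": TCP position; "ee_rot": TCP orientation; "force": force on the tool from outside, world axes, zero at the start; "moment": the same for the moment, N m; "width": finger opening in m.
Only numpy, scipy, OpenCV 4.12 (cv2) and the standard library are available. Lean on these libraries where they do the work, as an engineer would, in place of code of your own. Each camera call takes 0.05 s, during which the arm holds its last target.

## Working session

There is one attempt and no reset: what is moved stays moved. The work goes in short steps, Python scripts to look and compute and a tool call to move; the robot and the scene stay as the last step left them, time stands still between calls to the robot, and variables do not carry over. Pictures are saved under pics/ and viewed, and the job is handed in when it is done.

Besides the shell and the picture viewer there is one more tool, called as a command line: name --pt "numbers of a row" for each row, then --argument value for the rest. carry_out: Moves the arm, as the interface text tells. Shifts and turns lie within -1 to 1; 1 stands for 0.04 m of shift or 4 degrees of turn. Its arguments: {"type":"object","properties":{"deltas":{"type":"array","items":{"type":"array","items":{"type":"number","minimum":-1,"maximum":1}}},"hand":{"type":"number"},"newtons":{"type":"number"}},"required":["deltas"]}

```bash
ls; mkdir -p pics
python3 - <<'E'
from station import arm,cams
import cv2,numpy as np
print(arm.get_state())
for n in("top","side"):
    f=cams.grab_frame(n); cv2.imwrite(f"pics/{n}0.png",f["pixels"][:,:,::-1]); print(n,{k:(v if k!='pixels' else 0) for k,v in f.items()})
E
```

```text
pics
{'t': 0.0, 'q': array([-1.05590374e+00,  3.59397512e-01,  1.10526475e-02, -3.32897670e-04,
       -1.22403786e+00, -2.88120150e-01]), 'qd': array([ 2.76602501e-04, -5.44670427e-04,  2.30469103e-04, -1.57738494e-03,
        4.11649177e-04, -7.68243552e-05]), 'joint_efforts': array([-2.16271983e-04, -5.82713413e+01,  2.93057799e+01,  6.99729100e+00,
        6.75010946e-03, -1.94868935e-04]), 'eef_pos': array([ 0.15164395, -0.65726459,  0.22561618]), 'ee_rot': array([1.66417692, 1.56917935, 1.89083597]), 'force': array([-0.0936879 , -0.08912704, -0.31961503]), 'moment': array([-0.01337456,  0.05245657, -0.04095007]), 'width': 0.08728625953328319}
top {'pixels': 0, 'fx': 369.88771915038683, 'fy': 369.88771915038683, 'cx': 316.52123884048893, 'cy': 194.49742317556576, 'k1': -0.055197772063933705, 'T': array([[ 0.00751974,  0.99296037, -0.11820813,  0.41710518],
       [-0.99970594,  0.00473971, -0.02378164, -0.06320287],
       [-0.02305396,  0.1183522 ,  0.99270402,  0.93346969],
       [ 0.        ,  0.        ,  0.        ,  1.        ]])}
side {'pixels': 0, 'fx': 455.3789015730448, 'fy': 455.3789015730448, 'cx': 319.49299977053414, 'cy': 192.0977853087202, 'k1': -0.046933227437479665, 'T': array([[-0.84683087,  0.3070595 , -0.43427172,  0.01394628],
       [-0.53183139, -0.48007381,  0.69762778,  0.74876532],
       [ 0.00573076,  0.82173207,  0.5698452 ,  0.72655303],
       [ 0.        ,  0.        ,  0.        ,  1.        ]])}
```

View pics/top0.png

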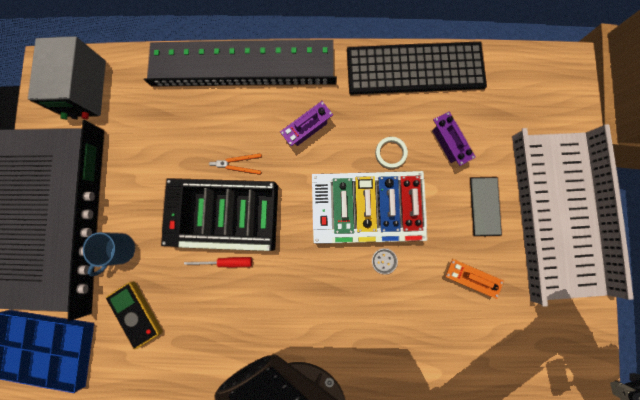

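View pics/side0.png

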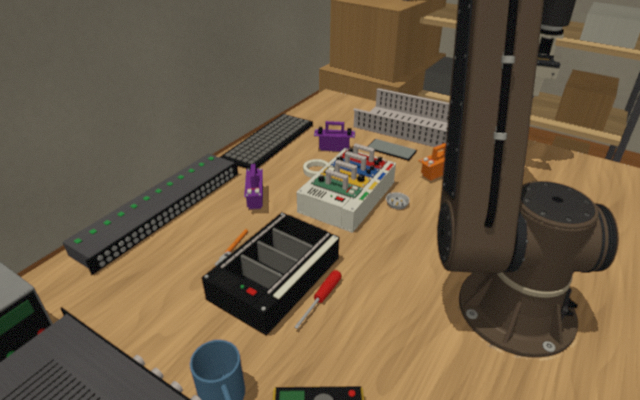

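The old white frame is at about px (312-426, 172-244), with modules green, yellow, blue, red from left to right. The new black frame is at (163-280, 180-250). Next I'll zoom in to measure.

Run:
```python
import cv2
a=cv2.imread("pics/top0.png")
cv2.imwrite("pics/old_z.png",cv2.resize(a[160:260,300:440],None,fx=5.7,fy=5.7,interpolation=cv2.INTER_CUBIC))
cv2.imwrite("pics/new_z.png",cv2.resize(a[165:265,150:290],None,fx=5.7,fy=5.7,interpolation=cv2.INTER_CUBIC))
```

```text
(no output)
```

View pics/old_z.png

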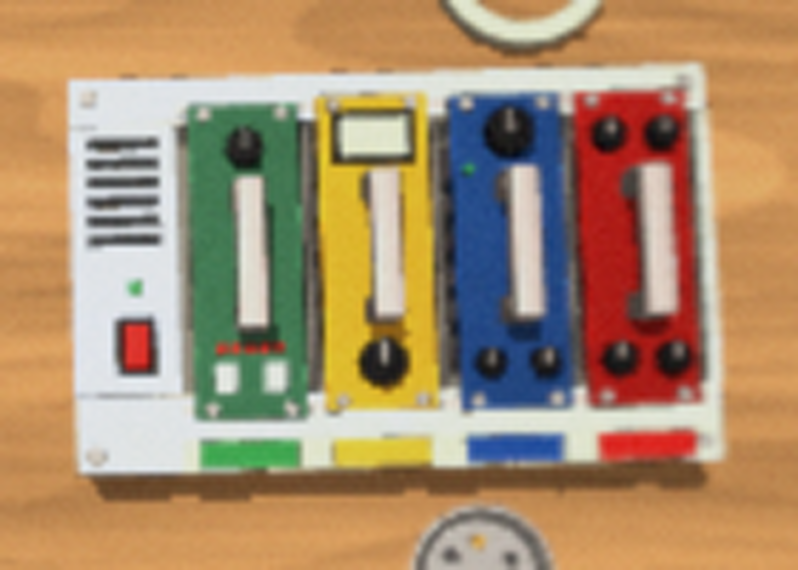

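View pics/new_z.png

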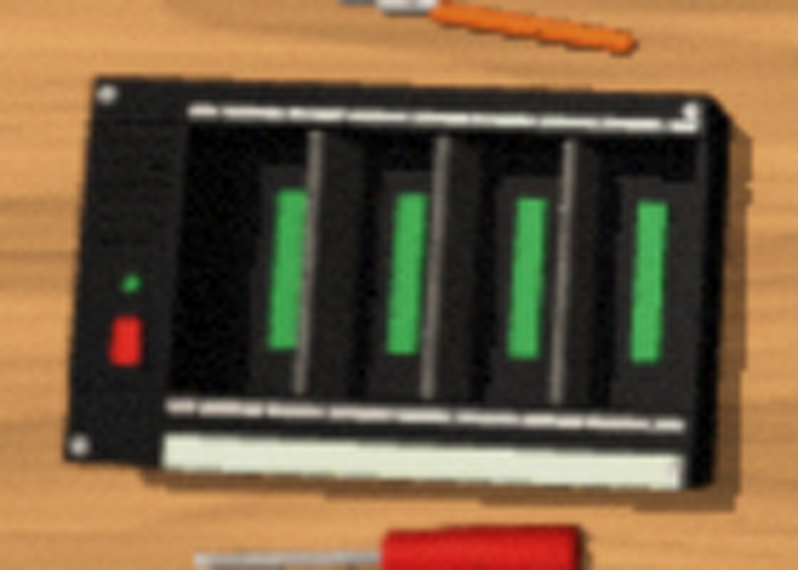

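```bash
cat > h.py <<'E'
import numpy as np,cv2,json
from station import arm,cams
def ray(f,p,z):
    p=np.array(p,float).reshape(-1,1,2)
    K=np.array([[f["fx"],0,f["cx"]],[0,f["fy"],f["cy"]],[0,0,1]])
    u=cv2.undistortPoints(p,K,np.array([f["k1"],0,0,0]))[:,0]
    d=np.c_[u[:,0],-u[:,1],-np.ones(len(u))]@f["T"][:3,:3].T
    o=f["T"][:3,3]; s=(z-o[2])/d[:,2]
    return o+d*s[:,None]
def proj(f,P):
    P=np.array(P,float).reshape(-1,3); c=(P-f["T"][:3,3])@f["T"][:3,:3]
    x=c[:,0]/-c[:,2]; y=-c[:,1]/-c[:,2]; k=1+f["k1"]*(x*x+y*y)
    return np.c_[f["fx"]*x*k+f["cx"],f["fy"]*y*k+f["cy"]]
E
python3 - <<'E'
from h import *
f=cams.grab_frame("top")
np.set_printoptions(precision=4,suppress=True)
def z(p,o): return [((a+.5)/5.7-.5+o[0],(b+.5)/5.7-.5+o[1]) for a,b in p]
O=(300,160);N=(150,165)
def fit(P,L):
    P=P[:,:2];L=np.array(L,float)
    pc=P.mean(0);lc=L.mean(0);A=(L-lc).T@(P-pc);th=np.arctan2(A[0,1]-A[1,0],A[0,0]+A[1,1])
    R=np.array([[np.cos(th),-np.sin(th)],[np.sin(th),np.cos(th)]]);t=pc-R@lc
    print("origin",t,"yaw",th,"res mm",(1e3*(P-(L@R.T+t))).round(1).tolist())
    return t,th
c=[(.082,.152),(.082,-.113),(-.082,-.113),(-.082,.152)]
print("old frame");fit(ray(f,z([(70,80),(704,65),(722,458),(78,472)],O),.067),c)
print("old tabs");fit(ray(f,z([(250,453),(382,450),(515,447),(647,444)],O),.068),[(-.081,y) for y in(.081,.027,-.027,-.081)])
print("new frame");fit(ray(f,z([(95,77),(705,97),(688,488),(66,460)],N),.067),c)
g=ray(f,z([(317,133),(298,395),(443,136),(428,399),(570,140),(556,404)],N),.064)
print("guides");fit(g,[(.056,.054),(-.056,.054),(.056,0),(-.056,0),(.056,-.054),(-.056,-.054)])
# panels
img=f["pixels"];hsv=cv2.cvtColor(img,cv2.COLOR_RGB2HSV)
pc=dict(green=[(189,103),(298,106),(308,416),(197,418)],yellow=[(317,94),(426,95),(438,407),(330,410)],blue=[(449,96),(556,95),(571,407),(463,410)],red=[(575,92),(684,92),(702,402),(590,405)])
hc=dict(green=[(250,176),(256,327)],yellow=[(384,168),(391,318)],blue=[(523,165),(530,320)],red=[(654,165),(661,316)])
for n in pc:
    print(n);fit(ray(f,z(pc[n],O),.070),[(.065,.023),(.065,-.023),(-.065,-.023),(-.065,.023)])
    P=ray(f,z(hc[n],O),.108);d=P[0]-P[1];print(" handle",P.mean(0),np.arctan2(d[1],d[0]),np.linalg.norm(d))
E
```

```text
old frame
origin [ 0.4933 -0.1845] yaw 0.02685660059169865 res mm [[-1.0, -0.7], [-0.6, 0.2], [0.8, 1.4], [0.8, -1.0]]
old tabs
origin [ 0.4995 -0.1844] yaw 0.027848200408528718 res mm [[-0.0, -0.2], [0.0, 0.1], [0.0, -0.1], [-0.0, 0.1]]
new frame
origin [0.4733 0.1733] yaw -0.028478453173489376 res mm [[-1.1, -1.6], [-1.4, 2.6], [0.9, 1.6], [1.6, -2.6]]
guides
origin [0.4791 0.1728] yaw -0.02515285482866271 res mm [[-1.2, -0.2], [0.9, 0.4], [-0.9, -0.0], [1.2, -0.4], [-1.0, 0.1], [1.0, 0.0]]
green
origin [ 0.4952 -0.1049] yaw 0.02489297076619847 res mm [[0.5, -0.3], [-1.7, 0.6], [0.5, 0.2], [0.6, -0.6]]
 handle [ 0.495 -0.105  0.108] 0.038472637532769784 0.05958154309797172
yellow
origin [ 0.4993 -0.1582] yaw 0.029810974356383402 res mm [[0.6, -0.3], [-1.0, 0.6], [0.3, 0.9], [0.2, -1.1]]
 handle [ 0.4987 -0.1578  0.108 ] 0.03793162558738043 0.0591980909476265
blue
origin [ 0.4994 -0.2123] yaw 0.030211693347336054 res mm [[-0.1, -0.8], [-0.8, 0.9], [0.5, 1.0], [0.4, -1.0]]
 handle [ 0.4991 -0.2124  0.108 ] 0.02884908338601045 0.06114274604117427
red
origin [ 0.5014 -0.265 ] yaw 0.029276817474052644 res mm [[-0.2, -0.3], [-1.3, 0.5], [0.8, 0.1], [0.7, -0.2]]
 handle [ 0.5002 -0.2639  0.108 ] 0.022894909169872843 0.05958177334384125
```

```bash
cat >> h.py <<'E'
from scipy.spatial.transform import Rotation as Ro
np.set_printoptions(precision=4,suppress=True)
def plan(p,yaw):
    """tool y -> frame +-y rotated yaw; prints total deltas in units"""
    s=arm.get_state();R=Ro.from_euler('xyz',s["ee_rot"])
    best=None
    for sg in(1,-1):
        y=sg*np.array([-np.sin(yaw),np.cos(yaw),0]);x=np.array([0,0,-1.]);T=np.c_[x,y,np.cross(x,y)]
        D=R.inv()*Ro.from_matrix(T);v=D.as_rotvec()
        if best is None or np.linalg.norm(v)<np.linalg.norm(best): best=v
    d=R.inv().apply(np.array(p)-s["eef_pos"])
    print("t",round(s["t"],2),"pos",s["eef_pos"],"q",s["q"],"F",s["force"],"w",round(s["width"],4))
    print("tool axes\n",R.as_matrix());print("shift units",d/.04,"turn units",np.degrees(best)/4)
E
python3 -c "
from h import *
plan([.495,-.105,.21],.027)"
```

```text
t 0.15 pos [ 0.1517 -0.6574  0.2259] q [-1.0559  0.3592  0.0113 -0.0002 -1.2241 -0.2881] F [0.4836 0.1644 0.3202] w 0.0876
tool axes
 [[-0.0004 -0.2248  0.9744]
 [ 0.0012  0.9744  0.2248]
 [-1.      0.0012 -0.0001]]
shift units [ 0.4095 11.5258 11.4673] turn units [ 2.8609 -0.0035 -0.0175]
```

carry_out --pt "0 0 0 0 0 0" --hand 0.66 --newtons 25

```text
t: 0.25
eef_pos: [0.1516, -0.6572, 0.2255]
ee_rot: [1.682, 1.569, 1.909]
force: [-0.5, -0.2, 0.9]
width: 0.0837
```

carry_out --pt "0 0.9 1 1 0 0" --pt "0 0.9 1 1 0 0" --pt "0 1 1 0.86 0 0" --pt "0 1 1 0 0 0" --pt "0 1 1 0 0 0"

```text
t: 0.75
eef_pos: [0.3135, -0.465, 0.2227]
ee_rot: [2.214, 1.565, 2.223]
force: [0.4, -0.6, -0.7]
width: 0.0454
```

```bash
python3 -c "
from h import *
plan([.495,-.105,.21],.027)"
```

```text
t 0.75 pos [ 0.3135 -0.465   0.2227] q [-0.6298  0.178  -0.244  -0.0018 -1.1544 -0.9314] F [ 0.4027 -0.5544 -0.6587] w 0.0454
tool axes
 [[-0.0035 -0.0089  1.    ]
 [ 0.0046  0.9999  0.0089]
 [-1.      0.0046 -0.0035]]
shift units [0.3421 8.958  4.6188] turn units [-0.2595 -0.0491 -0.0668]
```

carry_out --pt "0 1 1 -0.3 0 0" --pt "0 1 1 0 0 0" --pt "0 1 1 0 0 0" --pt "0 1 0.7 0 0 0" --pt "0 1 0.5 0 0 0"

```text
t: 1.25
eef_pos: [0.4644, -0.2715, 0.2234]
ee_rot: [2.014, 1.567, 2.045]
force: [1.3, -0.1, -0.9]
width: 0.03
```

```bash
python3 -c "
from h import *
plan([.495,-.105,.21],.027)"
```

```text
t 1.25 pos [ 0.4644 -0.2715  0.2234] q [-0.1671  0.1377 -0.2907 -0.0037 -1.145  -1.3712] F [ 1.2683 -0.1208 -0.8719] w 0.03
tool axes
 [[-0.0019 -0.0309  0.9995]
 [ 0.0038  0.9995  0.0309]
 [-1.      0.0038 -0.0018]]
shift units [0.3501 4.1363 0.8951] turn units [ 0.0557 -0.0262 -0.055 ]
```

carry_out --pt "0 1 0.4 0 0 0" --pt "0 1 0.4 0 0 0" --pt "0 1 0.2 0 0 0" --pt "0 0.8 0 0 0 0" --pt "0 0 0 0 0 0"

```text
t: 1.75
eef_pos: [0.5025, -0.1072, 0.2237]
ee_rot: [1.831, 1.566, 1.867]
force: [0.0, -0.6, -0.6]
width: 0.0296
```

```bash
python3 -c "
from h import *
plan([.495,-.105,.21],.027)"
```

```text
t 1.75 pos [ 0.5025 -0.1072  0.2237] q [ 0.1688  0.0956 -0.3386 -0.0049 -1.1372 -1.7012] F [ 0.0401 -0.6396 -0.5554] w 0.0296
tool axes
 [[-0.0013 -0.0363  0.9993]
 [ 0.0043  0.9993  0.0363]
 [-1.      0.0043 -0.0012]]
shift units [ 0.3441  0.0614 -0.1855] turn units [ 0.1333 -0.0168 -0.0618]
```

carry_out --pt "0.6 0.06 -0.19 0.13 0 -0.06" --pt "0.9 0 0 0 0 0" --pt "0.8 0 0 0 0 0" --pt "0 0 0 0 0 0"

```text
t: 2.15
eef_pos: [0.4958, -0.1041, 0.1311]
ee_rot: [0.05, 1.567, 0.08]
force: [-0.3, 0.3, 0.3]
width: 0.0297
```

```bash
python3 -c "
from h import *
plan([.495,-.105,.084],.027)
f=cams.grab_frame('side');cv2.imwrite('pics/s1.png',cv2.resize(f['pixels'][120:260,250:450,::-1],None,fx=4,fy=4))"
```

```text
t 2.15 pos [ 0.4958 -0.1041  0.1311] q [ 0.1815  0.1674 -0.4891  0.0005 -0.9108 -1.722 ] F [-0.3482  0.3403  0.3365] w 0.0297
tool axes
 [[ 0.0036 -0.0306  0.9995]
 [ 0.0003  0.9995  0.0306]
 [-1.      0.0002  0.0036]]
shift units [ 1.1773 -0.0211 -0.0256] turn units [ 0.0511  0.0518 -0.0027]
```

View pics/s1.png

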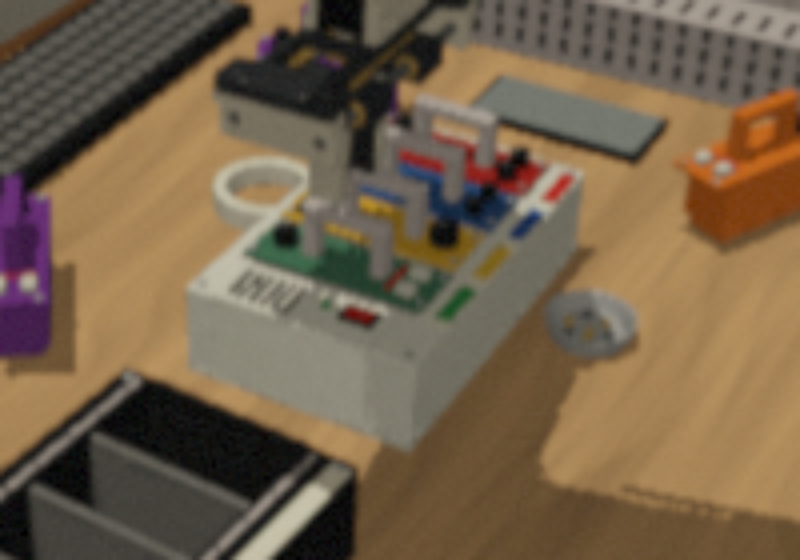

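```bash
python3 -c "
from h import *
f=cams.grab_frame('side')
P=[(.495,-.105,.103),(.4958,-.1041,.131),(.4958,-.0891,.131),(.4958,-.119,.131),(.4987,-.158,.103),(.5,-.264,.103)]
print((proj(f,P)-[250,120])*4)"
```

```text
[[345.6734 217.4325]
 [345.0427 180.0897]
 [332.8442 190.6575]
 [356.939  169.784 ]
 [381.5494 179.3429]
 [454.4554 112.4591]]
```

Both views agree on the handle position: it projects to crop px (346,217) and I see it at about (347,220). Descending to grip.

carry_out --pt "0.5 -0.02 -0.02 0.05 0.05 0" --pt "0.5 0 0 0 0 0" --pt "0.18 0 0 0 0 0" --pt "0 0 0 0 0 0"

```text
t: 2.65
eef_pos: [0.5044, -0.106, 0.0947]
ee_rot: [-0.044, 1.553, -0.016]
force: [0.0, 0.2, -0.8]
width: 0.0297
```

carry_out --pt "0 0 0 0 0 0" --pt "0 0 0 0 0 0" --pt "0 0 0 0 0 0" --hand 1 --newtons 30

```text
t: 2.95
eef_pos: [0.5067, -0.106, 0.0983]
ee_rot: [-0.025, 1.548, 0.003]
force: [-0.4, 0.3, -3.3]
width: 0.0118
```

```bash
python3 -c "
from h import *
plan([.495,-.105,.21],.027)"
```

```text
t 2.95 pos [ 0.5067 -0.106   0.0983] q [ 0.1765  0.2133 -0.5228  0.0055 -0.812  -1.7227] F [-0.3703  0.2717 -3.3059] w 0.0118
tool axes
 [[ 0.023  -0.0283  0.9993]
 [ 0.0001  0.9996  0.0283]
 [-0.9997 -0.0006  0.023 ]]
shift units [-2.7981  0.0313 -0.2267] turn units [0.0186 0.3293 0.0081]
```

```bash
python3 -c "
from h import *
for n in('side','top'):
  f=cams.grab_frame(n);cv2.imwrite('pics/%s2.png'%n,f['pixels'][:,:,::-1])
print(arm.get_state())"
```

```text
{'t': 3.05, 'q': array([ 0.1765,  0.2136, -0.5232,  0.0055, -0.8115, -1.7226]), 'qd': array([ 0.0016,  0.0017,  0.0009, -0.0022,  0.0006,  0.    ]), 'joint_efforts': array([ -1.1658, -39.3117,  22.1777,   5.6707,  -0.0924,   0.0073]), 'eef_pos': array([ 0.5066, -0.106 ,  0.098 ]), 'ee_rot': array([-0.0273,  1.548 ,  0.0011]), 'force': array([-0.9015,  2.4527,  2.8761]), 'moment': array([0.8548, 0.3757, 0.0016]), 'width': 0.011626768275507111}
```

View pics/side2.png

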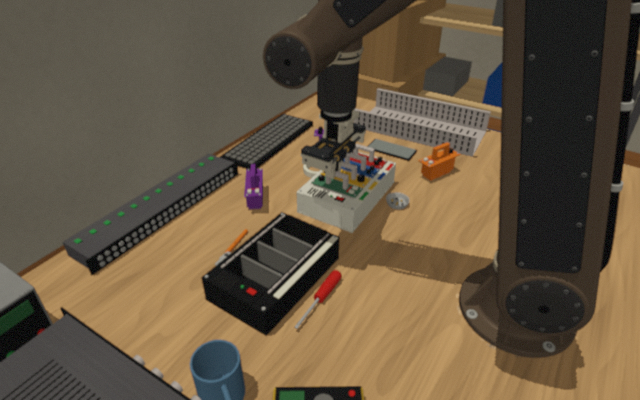

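View pics/top2.png

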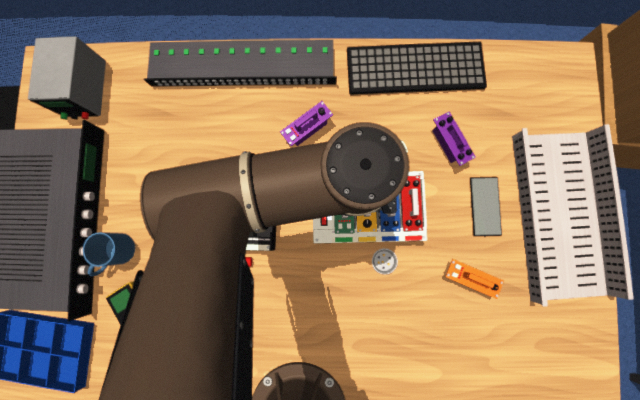

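carry_out --pt "0 0 0 0 0 0" --pt "0 0 0 0 0 0" --pt "0 0 0 0 0 0" --hand 0.66

```text
t: 3.35
eef_pos: [0.5067, -0.106, 0.0985]
ee_rot: [-0.033, 1.547, -0.005]
force: [0.0, -0.6, -0.4]
width: 0.0283
```

```bash
python3 -c "
from h import *
plan([.495,-.105,.085],.027)"
```

```text
t 3.35 pos [ 0.5067 -0.106   0.0985] q [ 0.1766  0.2129 -0.523   0.0058 -0.812  -1.7227] F [ 0.0499 -0.5569 -0.4449] w 0.0283
tool axes
 [[ 0.0234 -0.0287  0.9993]
 [-0.0001  0.9996  0.0287]
 [-0.9997 -0.0008  0.0233]]
shift units [ 0.3314  0.0337 -0.2991] turn units [0.0245 0.3345 0.0109]
```

carry_out --pt "0 0.03 -0.3 0 0.33 0" --pt "0.2 0 0 0 0 0" --pt "0.13 0 0 0 0 0" --pt "0 0 0 0 0 0"

```text
t: 3.75
eef_pos: [0.493, -0.1052, 0.0836]
ee_rot: [-2.837, 1.568, -2.809]
force: [0.1, -0.2, -0.6]
width: 0.0297
```

```bash
python3 -c "
from h import *
plan([.495,-.105,.085],.027)"
```

```text
t 3.75 pos [ 0.493  -0.1052  0.0836] q [ 0.1805  0.2263 -0.546   0.0006 -0.8012 -1.7231] F [ 0.1344 -0.2415 -0.6495] w 0.0297
tool axes
 [[-0.0027 -0.0286  0.9996]
 [-0.0009  0.9996  0.0286]
 [-1.     -0.0008 -0.0027]]
shift units [-0.0356  0.0031  0.0504] turn units [ 0.0223 -0.0385  0.0121]
```

Good. Now close and lift slowly.

carry_out --pt "0 0 0 0 0 0" --pt "0 0 0 0 0 0" --pt "0 0 0 0 0 0" --hand 1 --newtons 40

```text
t: 4.05
eef_pos: [0.493, -0.1053, 0.0832]
ee_rot: [-2.806, 1.567, -2.777]
force: [0.4, -1.0, -0.6]
width: 0.0118
```

carry_out --pt "-0.4 0 0 0 0 0" --pt "-0.5 0 0 0 0 0" --pt "-0.5 0 0 0 0 0" --pt "-0.5 0 0 0 0 0" --pt "-0.5 0 0 0 0 0"

```text
t: 4.55
eef_pos: [0.4893, -0.1052, 0.1778]
ee_rot: [-3.098, 1.557, -3.071]
force: [1.1, 0.5, -2.4]
width: 0.0113
```

```bash
python3 -c "
from h import *
plan([.493,-.105,.21],.027)"
```

```text
t 4.55 pos [ 0.4893 -0.1052  0.1778] q [ 0.1802  0.1191 -0.4252 -0.0018 -1.0407 -1.7231] F [ 1.0793  0.5389 -2.3533] w 0.0113
tool axes
 [[-0.0142 -0.0269  0.9995]
 [-0.001   0.9996  0.0269]
 [-0.9999 -0.0006 -0.0142]]
shift units [-0.8066  0.0027  0.0806] turn units [-0.0014 -0.2039  0.0088]
```

carry_out --pt "-0.5 0 0.08 0 -0.2 0" --pt "-0.3 0 0 0 0 0" --pt "0 0.5 0 0.3 0 0" --pt "0 0.8 0 0.3 0 0" --pt "0 1 0 0.16 0 0"

```text
t: 5.05
eef_pos: [0.4921, -0.0139, 0.2127]
ee_rot: [0.113, 1.57, 0.078]
force: [1.3, -0.2, -2.6]
width: 0.0113
```

```bash
python3 -c "
from h import *
plan([.479,.254,.21],-.026)"
```

```text
t 5.05 pos [ 0.4921 -0.0139  0.2127] q [ 0.3721  0.0648 -0.4016  0.0002 -1.1037 -1.9777] F [ 1.319  -0.1922 -2.6156] w 0.0113
tool axes
 [[ 0.0007  0.0347  0.9994]
 [ 0.0001  0.9994 -0.0347]
 [-1.      0.0001  0.0007]]
shift units [ 0.0667  6.6827 -0.5585] turn units [-0.1241  0.0103 -0.0011]
```

carry_out --pt "0 1 0 -0.1 0 0" --pt "0 1 0 0 0 0" --pt "0 1 -0.1 0 0 0" --pt "0 1 -0.1 0 0 0" --pt "0 0.9 -0.1 0 0 0"

```text
t: 5.55
eef_pos: [0.4825, 0.1891, 0.2106]
ee_rot: [-2.859, 1.566, -2.89]
force: [1.3, -0.1, -3.6]
width: 0.0117
```

```bash
python3 -c "
from h import *
plan([.479,.254,.21],-.026)"
```

```text
t 5.55 pos [0.4825 0.1891 0.2106] q [ 0.7509  0.1149 -0.349  -0.0025 -1.1111 -2.3511] F [ 1.2734 -0.0621 -3.6147] w 0.0117
tool axes
 [[-0.0046  0.0305  0.9995]
 [-0.0012  0.9995 -0.0305]
 [-1.     -0.0013 -0.0045]]
shift units [ 0.0125  1.6182 -0.1367] turn units [-0.0645 -0.0651  0.0187]
```

carry_out --pt "0 0.8 -0.05 0 0 0" --pt "0 0.5 -0.05 0 0 0" --pt "0 0.2 0 0 0 0" --pt "0 0 0 0 0 0" --pt "0 0 0 0 0 0"

```text
t: 6.05
eef_pos: [0.4771, 0.2548, 0.2072]
ee_rot: [-2.694, 1.559, -2.72]
force: [-0.3, -0.8, -2.3]
width: 0.0116
```

```bash
python3 -c "
from h import *
plan([.479,.254,.21],-.026)
for n in('side','top'):
  f=cams.grab_frame(n);cv2.imwrite('pics/%s3.png'%n,f['pixels'][:,:,::-1])
"
```

```text
t 6.05 pos [0.4771 0.2548 0.2072] q [ 0.8494  0.1599 -0.3019 -0.0053 -1.1195 -2.4435] F [-0.3259 -0.7913 -2.2949] w 0.0116
tool axes
 [[-0.0105  0.0256  0.9996]
 [-0.0047  0.9997 -0.0257]
 [-0.9999 -0.005  -0.0104]]
shift units [-0.0693 -0.0189  0.0473] turn units [ 0.005  -0.1488  0.0714]
```

View pics/side3.png

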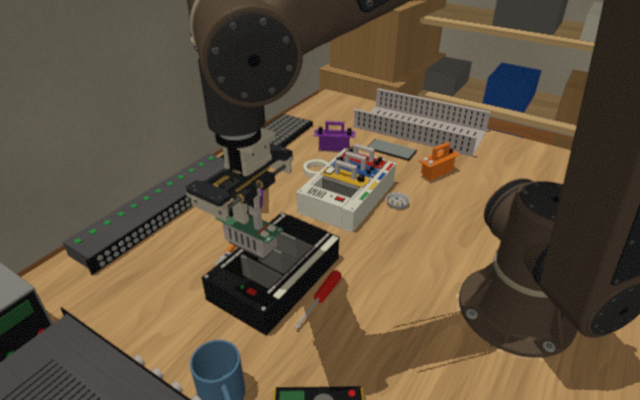

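carry_out --pt "0.3 -0.02 0.05 0 -0.15 0.07" --pt "0.5 0 0 0 0 0" --pt "0.5 0 0 0 0 0" --pt "0.2 0 0 0 0 0" --pt "0 0 0 0 0 0"

```text
t: 6.65
eef_pos: [0.4807, 0.2492, 0.1477]
ee_rot: [0.645, 1.567, 0.613]
force: [-0.0, 0.3, -1.4]
width: 0.0117
```

```bash
python3 -c "
from h import *
plan([.479,.254,.0835],-.026)
"
```

```text
t 6.65 pos [0.4807 0.2492 0.1477] q [ 0.841   0.2049 -0.3965  0.0011 -0.9655 -2.4444] F [-0.0398  0.3107 -1.4486] w 0.0117
tool axes
 [[ 0.0033  0.032   0.9995]
 [ 0.0023  0.9995 -0.032 ]
 [-1.      0.0024  0.0032]]
shift units [ 1.6039  0.1146 -0.0521] turn units [-0.0863  0.0459 -0.0343]
```

carry_out --pt "0 0.11 -0.05 -0.09 0.04 -0.03" --pt "0 0 0 0 0 0" --pt "0 0 0 0 0 0"

```text
t: 6.95
eef_pos: [0.4799, 0.254, 0.1499]
ee_rot: [0.638, 1.568, 0.612]
force: [0.3, 0.4, -3.1]
width: 0.0114
```

```bash
python3 -c "
from h import *
plan([.479,.254,.0835],-.026)
f=cams.grab_frame('side');cv2.imwrite('pics/s4.png',cv2.resize(f['pixels'][150:350,170:370,::-1],None,fx=3,fy=3))
f=cams.grab_frame('top');cv2.imwrite('pics/t4.png',f['pixels'][:,:,::-1])
"
```

```text
t 6.95 pos [0.4799 0.254  0.1499] q [ 0.8484  0.2056 -0.3895  0.0008 -0.9729 -2.4455] F [ 0.3315  0.4011 -3.0854] w 0.0114
tool axes
 [[ 0.0023  0.0258  0.9997]
 [ 0.0016  0.9997 -0.0258]
 [-1.      0.0017  0.0023]]
shift units [ 1.6604 -0.0042 -0.0254] turn units [ 0.0023  0.0324 -0.024 ]
```

View pics/s4.png

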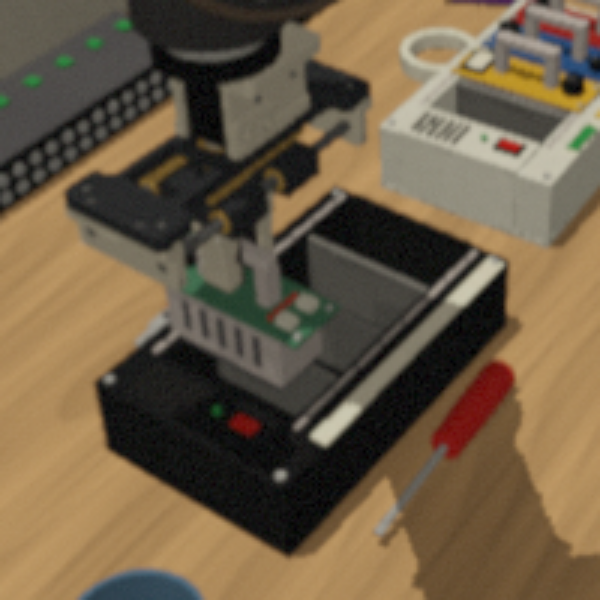

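View pics/t4.png

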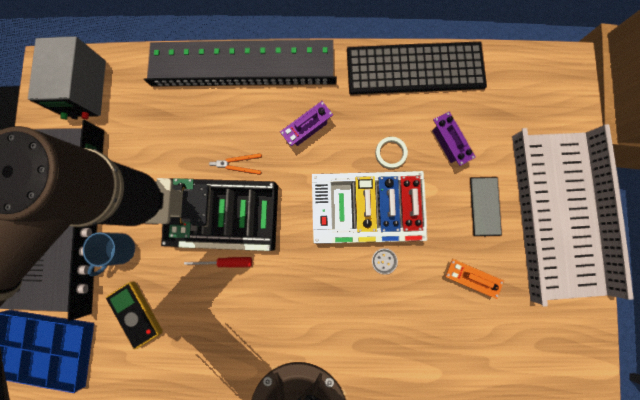

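carry_out --pt "0.3 0 -0.02 0 0.03 0" --pt "0.3 0 0 0 0 0" --pt "0.2 0 0 0 0 0" --pt "0 0 0 0 0 0"

```text
t: 7.45
eef_pos: [0.4787, 0.2541, 0.115]
ee_rot: [1.577, 1.569, 1.552]
force: [-1.0, -0.2, -3.3]
width: 0.0118
```

```bash
python3 -c "
from h import *
plan([.479,.254,.0835],-.026)
"
```

```text
t 7.45 pos [0.4787 0.2541 0.115 ] q [ 0.8487  0.2427 -0.4316 -0.0018 -0.8949 -2.4442] F [-0.9639 -0.1671 -3.2662] w 0.0118
tool axes
 [[ 0.      0.0258  0.9997]
 [ 0.0021  0.9997 -0.0258]
 [-1.      0.0021 -0.    ]]
shift units [ 0.7884 -0.0044  0.007 ] turn units [ 0.0021 -0.0002 -0.0303]
```

No contact while the plug is in the pit. Continuing down.

carry_out --pt "0.25 0 0 0 0 0" --pt "0.25 0 0 0 0 0" --pt "0.17 0 0 0 0 0" --pt "0 0 0 0 0 0" --pt "0 0 0 0 0 0"

```text
t: 7.95
eef_pos: [0.4786, 0.2539, 0.0849]
ee_rot: [2.653, 1.57, 2.628]
force: [0.1, -0.5, -2.5]
width: 0.0116
```

```bash
python3 -c "
from h import *
plan([.479,.254,.0835],-.026)
"
```

```text
t 7.95 pos [0.4786 0.2539 0.0849] q [ 0.8487  0.2795 -0.4643 -0.0015 -0.8272 -2.4441] F [ 0.1346 -0.5048 -2.5255] w 0.0116
tool axes
 [[-0.001   0.0256  0.9997]
 [ 0.0005  0.9997 -0.0256]
 [-1.      0.0005 -0.001 ]]
shift units [0.035  0.0038 0.0096] turn units [ 0.0054 -0.0141 -0.0075]
```

carry_out --pt "0.04 0 0 0 0 0" --pt "0.03 0 0 0 0 0" --pt "0.02 0 0 0 0 0"

```text
t: 8.25
eef_pos: [0.4789, 0.254, 0.083]
ee_rot: [1.573, 1.57, 1.548]
force: [-4.0, -1.6, 5.5]
width: 0.0117
```

Seated: the force turned to +5.5 N upwards at z .083. Releasing.

carry_out --pt "0 0 0 0 0 0" --pt "0 0 0 0 0 0" --pt "0 0 0 0 0 0" --hand 0.66

```text
t: 8.55
eef_pos: [0.4802, 0.2551, 0.0847]
ee_rot: [0.861, 1.566, 0.837]
force: [0.1, -0.1, -0.4]
width: 0.0274
```

carry_out --pt "-0.4 0 0 0 0 0" --pt "-0.6 0 0 0 0 0" --pt "-0.7 0 0 0 0 0" --pt "-0.2 -0.8 0 0 0 0" --pt "0 -1 0.05 -0.2 0 0"

```text
t: 9.05
eef_pos: [0.4817, 0.185, 0.1636]
ee_rot: [0.603, 1.564, 0.597]
force: [1.0, -0.4, -0.4]
width: 0.0298
```

```bash
python3 -c "
from h import *
plan([.4987,-.158,.16],.027)
f=cams.grab_frame('side');cv2.imwrite('pics/s5.png',cv2.resize(f['pixels'][150:350,170:370,::-1],None,fx=3,fy=3))
"
```

```text
t 9.05 pos [0.4817 0.185  0.1636] q [ 0.7483  0.146  -0.4301  0.0012 -0.9882 -2.3254] F [ 0.9596 -0.3813 -0.4192] w 0.0298
tool axes
 [[ 0.0055  0.0056  1.    ]
 [ 0.0037  1.     -0.0056]
 [-1.      0.0037  0.0054]]
shift units [ 0.0606 -8.573   0.4724] turn units [-0.4674  0.0787 -0.0523]
```

View pics/s5.png

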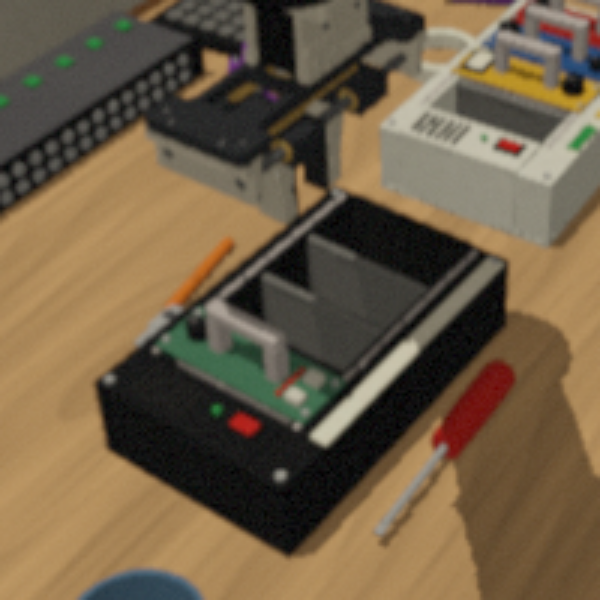

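Green sits flat in the leftmost bay, with panel and handle at about px (250,345). On to yellow.

carry_out --pt "0 -1 0.1 -0.3 0 0" --pt "0 -1 0.1 -0.17 0 0" --pt "0 -1 0.1 0 0 0" --pt "0 -1 0.1 0 0 0" --pt "0 -1 0.05 0 0 0"

```text
t: 9.6
eef_pos: [0.5043, -0.0235, 0.165]
ee_rot: [0.44, 1.559, 0.474]
force: [-0.1, 0.8, -0.0]
width: 0.0296
```

```bash
python3 -c "
from h import *
plan([.499,-.158,.15],.028)
"
```

```text
t 9.6 pos [ 0.5043 -0.0235  0.165 ] q [ 0.3419  0.1238 -0.4521 -0.0018 -0.9834 -1.8779] F [-0.0656  0.7607 -0.0457] w 0.0296
tool axes
 [[ 0.0103 -0.0338  0.9994]
 [ 0.0053  0.9994  0.0338]
 [-0.9999  0.0049  0.0104]]
shift units [ 0.3559 -3.3582 -0.2508] turn units [ 0.083   0.1494 -0.0709]
```

carry_out --pt "0 -0.9 -0.05 0.08 0.15 -0.07" --pt "0 -0.9 -0.05 0 0 0" --pt "0 -0.7 -0.05 0 0 0" --pt "0 -0.3 0 0 0 0" --pt "0 0 0 0 0 0"

```text
t: 10.1
eef_pos: [0.5018, -0.1444, 0.1655]
ee_rot: [-0.218, 1.569, -0.195]
force: [0.0, 1.3, -0.7]
width: 0.0296
```

```bash
python3 -c "
from h import *
plan([.499,-.158,.15],.028)
"
```

```text
t 10.1 pos [ 0.5018 -0.1444  0.1655] q [ 0.0964  0.1569 -0.4115  0.0008 -1.0003 -1.6448] F [ 0.026   1.2511 -0.6865] w 0.0296
tool axes
 [[ 0.0022 -0.0227  0.9997]
 [-0.0004  0.9997  0.0227]
 [-1.     -0.0005  0.0022]]
shift units [ 0.3884 -0.3373 -0.0784] turn units [-0.0755  0.0309  0.0069]
```

carry_out --pt "0 -0.34 -0.06 -0.08 0 0" --pt "0.2 0 0 0 0 0" --pt "0.2 0 0 0 0 0" --pt "0 0 0 0 0 0" --pt "0 0 0 0 0 0"

```text
t: 10.6
eef_pos: [0.5005, -0.1554, 0.1482]
ee_rot: [0.015, 1.568, 0.044]
force: [0.9, -0.3, 0.4]
width: 0.0297
```

```bash
python3 -c "
from h import *
plan([.499,-.158,.0835],.028)
"
```

```text
t 10.6 pos [ 0.5005 -0.1554  0.1482] q [ 0.0738  0.1771 -0.4306  0.0001 -0.9602 -1.6152] F [ 0.9455 -0.2907  0.406 ] w 0.0297
tool axes
 [[ 0.0028 -0.0294  0.9996]
 [ 0.0001  0.9996  0.0294]
 [-1.      0.      0.0028]]
shift units [ 1.6182 -0.0647 -0.0436] turn units [ 0.0197  0.0405 -0.0006]
```

carry_out --pt "0.3 -0.06 -0.04 0 0.04 0" --pt "0.4 0 0 0 0 0" --pt "0.4 0 0 0 0 0" --pt "0.2 0 0 0 0 0" --pt "0.15 0 0 0 0 0"

```text
t: 11.1
eef_pos: [0.4998, -0.1565, 0.0873]
ee_rot: [0.071, 1.569, 0.103]
force: [0.2, 0.0, -0.8]
width: 0.0295
```

carry_out --pt "0 0 0 0 0 0"

```text
t: 11.2
eef_pos: [0.4992, -0.1564, 0.0864]
ee_rot: [1.01, 1.571, 1.042]
force: [-0.5, -0.4, -0.1]
width: 0.0296
```

```bash
python3 -c "
from h import *
plan([.499,-.158,.0835],.028)
"
```

```text
t 11.2 pos [ 0.4992 -0.1564  0.0864] q [ 0.0717  0.2497 -0.5041 -0.0002 -0.8169 -1.6103] F [-0.4703 -0.3719 -0.1165] w 0.0296
tool axes
 [[ 0.0001 -0.032   0.9995]
 [ 0.0002  0.9995  0.032 ]
 [-1.      0.0002  0.0001]]
shift units [ 0.0715 -0.04   -0.0056] turn units [ 0.0569  0.0016 -0.0026]
```

carry_out --pt "0.07 -0.04 0 0.03 0 0" --pt "0 0 0 0 0 0"

```text
t: 11.4
eef_pos: [0.4997, -0.1581, 0.0839]
ee_rot: [0.026, 1.57, 0.056]
force: [0.6, -0.4, -1.0]
width: 0.0301
```

carry_out --pt "0 0 0 0 0 0" --pt "0 0 0 0 0 0" --pt "0 0 0 0 0 0" --hand 1

```text
t: 11.7
eef_pos: [0.5006, -0.1582, 0.0851]
ee_rot: [0.005, 1.568, 0.035]
force: [0.2, 2.4, -1.7]
width: 0.0117
```

carry_out --pt "-0.4 0 0 0 0 0" --pt "-0.6 0 0 0 0 0" --pt "-0.7 0 0 0 0 0" --pt "-0.7 0 0 0 0 0" --pt "-0.6 0 0 0 0 0"

```text
t: 12.2
eef_pos: [0.495, -0.1575, 0.2032]
ee_rot: [2.889, 1.56, 2.917]
force: [0.5, -0.4, -4.1]
width: 0.0115
```

```bash
python3 -c "
from h import *
plan([.48,.2,.21],-.026)
"
```

```text
t 12.2 pos [ 0.495  -0.1575  0.2032] q [ 0.0677  0.1266 -0.3527 -0.0034 -1.1015 -1.6093] F [ 0.4854 -0.3539 -4.1154] w 0.0115
tool axes
 [[-0.0102 -0.0277  0.9996]
 [ 0.0023  0.9996  0.0277]
 [-0.9999  0.0026 -0.0101]]
shift units [-0.1453  8.9455 -0.1297] turn units [ 0.7689 -0.1463 -0.0336]
```

carry_out --pt "-0.2 0.5 0.05 0.3 -0.15 0" --pt "0 0.8 0.05 0.3 0 0" --pt "0 1 0 0.17 0 0" --pt "0 1 0 0 0 0" --pt "0 1 -0.05 0 0 0"

```text
t: 12.7
eef_pos: [0.499, 0.016, 0.2148]
ee_rot: [0.74, 1.565, 0.703]
force: [0.6, -0.2, -4.0]
width: 0.0114
```

carry_out --pt "0 1 0 0 0 0" --pt "0 1 -0.05 0 0 0" --pt "0 1 0 0 0 0"

```text
t: 13.0
eef_pos: [0.4987, 0.1405, 0.2145]
ee_rot: [1.134, 1.566, 1.096]
force: [1.0, 0.5, -3.4]
width: 0.0116
```

```bash
python3 -c "
from h import *
plan([.481,.2,.21],-.026)
"
```

```text
t 13.0 pos [0.4987 0.1405 0.2145] q [ 0.6523  0.1065 -0.3494 -0.0023 -1.1107 -2.26  ] F [ 0.9922  0.4764 -3.3794] w 0.0116
tool axes
 [[ 0.0022  0.0379  0.9993]
 [ 0.0042  0.9993 -0.0379]
 [-1.      0.0043  0.002 ]]
shift units [ 0.1169  1.4685 -0.499 ] turn units [-0.1709  0.0289 -0.061 ]
```

carry_out --pt "0 0.7 -0.25 -0.17 0 -0.06" --pt "0 0.5 -0.2 0 0 0" --pt "0 0.2 -0.05 0 0 0" --pt "0 0 0 0 0 0" --pt "0 0 0 0 0 0"

```text
t: 13.5
eef_pos: [0.4774, 0.2031, 0.2121]
ee_rot: [-2.572, 1.568, -2.593]
force: [-0.1, -0.1, -2.4]
width: 0.0111
```

```bash
python3 -c "
from h import *
plan([.481,.2,.15],-.026)
"
```

```text
t 13.5 pos [0.4774 0.2031 0.2121] q [ 0.7804  0.1132 -0.348  -0.0007 -1.1122 -2.3715] F [-0.071  -0.1262 -2.3627] w 0.0111
tool axes
 [[-0.0023  0.0206  0.9998]
 [-0.0014  0.9998 -0.0206]
 [-1.     -0.0014 -0.0022]]
shift units [ 1.552  -0.0722  0.0958] turn units [ 0.077  -0.032   0.0206]
```

carry_out --pt "0.2 -0.07 0.09 0.07 -0.03 0.02" --pt "0.4 0 0 0 0 0" --pt "0.5 0 0 0 0 0" --pt "0.2 0 0 0 0 0" --pt "0 0 0 0 0 0"

```text
t: 14.0
eef_pos: [0.4826, 0.1948, 0.1572]
ee_rot: [0.099, 1.57, 0.067]
force: [0.3, -0.1, -2.1]
width: 0.0114
```

```bash
python3 -c "
from h import *
plan([.481,.2,.15],-.026)
"
```

```text
t 14.0 pos [0.4826 0.1948 0.1572] q [ 0.7612  0.1634 -0.4246  0.0003 -0.9826 -2.3645] F [ 0.2828 -0.0943 -2.1287] w 0.0114
tool axes
 [[ 0.0003  0.0324  0.9995]
 [ 0.      0.9995 -0.0324]
 [-1.      0.      0.0003]]
shift units [ 0.181   0.1298 -0.0438] turn units [-0.0917  0.0047 -0.0005]
```

carry_out --pt "0.1 0.13 -0.04 -0.09 0 0" --pt "0.05 0 0 0 0 0" --pt "0 0 0 0 0 0"

```text
t: 14.3
eef_pos: [0.4821, 0.1999, 0.152]
ee_rot: [0.376, 1.569, 0.349]
force: [1.1, -1.0, -3.3]
width: 0.0115
```

```bash
python3 -c "
from h import *
plan([.481,.2,.085],-.026)
"
```

```text
t 14.3 pos [0.4821 0.1999 0.152 ] q [ 0.7699  0.1703 -0.4297  0.0009 -0.9691 -2.368 ] F [ 1.1321 -0.9859 -3.258 ] w 0.0115
tool axes
 [[ 0.0017  0.0268  0.9996]
 [ 0.0006  0.9996 -0.0268]
 [-1.      0.0007  0.0017]]
shift units [ 1.6751  0.001  -0.0316] turn units [-0.012   0.0243 -0.0096]
```

carry_out --pt "0.3 0 -0.03 0 0.02 0" --pt "0.4 0 0 0 0 0" --pt "0.3 0 0 0 0 0" --pt "0.2 0 0 0 0 0" --pt "0 0 0 0 0 0"

```text
t: 14.8
eef_pos: [0.4814, 0.2011, 0.102]
ee_rot: [0.895, 1.567, 0.87]
force: [0.2, -0.7, -3.0]
width: 0.0117
```

```bash
python3 -c "
from h import *
plan([.481,.2,.085],-.026)
"
```

```text
t 14.8 pos [0.4814 0.2011 0.102 ] q [ 0.772   0.2256 -0.4925 -0.0006 -0.8485 -2.3682] F [ 0.1828 -0.7035 -3.0426] w 0.0117
tool axes
 [[ 0.0027  0.0258  0.9997]
 [ 0.0033  0.9997 -0.0258]
 [-1.      0.0033  0.0027]]
shift units [ 0.4254 -0.0304 -0.0096] turn units [ 0.0023  0.0381 -0.0476]
```

carry_out --pt "0.2 -0.03 0 0 0.03 -0.04" --pt "0.14 0 0 0 0 0" --pt "0.05 0 0 0 0 0" --pt "0.03 0 0 0 0 0" --pt "0.03 0 0 0 0 0"

```text
t: 15.3
eef_pos: [0.4821, 0.2006, 0.0848]
ee_rot: [0.512, 1.568, 0.487]
force: [-10.1, -1.5, 20.2]
width: 0.0115
```

carry_out --pt "0.02 0 0 0 0 0"

```text
t: 15.4
eef_pos: [0.482, 0.2006, 0.0849]
ee_rot: [0.49, 1.568, 0.465]
force: [-1.4, -0.5, 2.2]
width: 0.0114
```

Seated (up to 20 N upward at z .085). Release.

carry_out --pt "0 0 0 0 0 0" --pt "0 0 0 0 0 0" --pt "0 0 0 0 0 0" --hand 0.66

```text
t: 15.7
eef_pos: [0.4836, 0.2017, 0.0866]
ee_rot: [0.565, 1.564, 0.541]
force: [1.0, -0.6, -0.4]
width: 0.0278
```

carry_out --pt "-0.4 0 0 0 0 0" --pt "-0.6 0 0 0 0 0" --pt "-0.7 0 0 0 0 0" --pt "-0.1 -0.8 0 -0.1 0 0" --pt "0 -1 0.05 -0.3 0 0"

```text
t: 16.2
eef_pos: [0.4858, 0.1317, 0.1614]
ee_rot: [0.406, 1.561, 0.416]
force: [0.7, -0.2, -0.4]
width: 0.03
```

carry_out --pt "0 -1 0.1 -0.2 0 0" --pt "0 -1 0.1 -0.1 0 0" --pt "0 -1 0.1 0 0 0" --pt "0 -1 0.05 0 0 0" --pt "0 -1 0 0 0 0"

```text
t: 16.7
eef_pos: [0.5074, -0.0739, 0.1633]
ee_rot: [0.325, 1.554, 0.362]
force: [1.3, 0.6, 0.5]
width: 0.0296
```

```bash
python3 -c "
from h import *
plan([.4993,-.2123,.16],.029)
f=cams.grab_frame('side');cv2.imwrite('pics/s6.png',cv2.resize(f['pixels'][100:350,170:420,::-1],None,fx=2.4,fy=2.4))
"
```

```text
t 16.7 pos [ 0.5074 -0.0739  0.1633] q [ 0.237   0.1356 -0.442  -0.0026 -0.9762 -1.7694] F [1.2903 0.6417 0.4985] w 0.0296
tool axes
 [[ 0.016  -0.0371  0.9992]
 [ 0.0061  0.9993  0.037 ]
 [-0.9999  0.0055  0.0162]]
shift units [ 0.0591 -3.4505 -0.332 ] turn units [ 0.1149  0.2318 -0.0792]
```

View pics/s6.png

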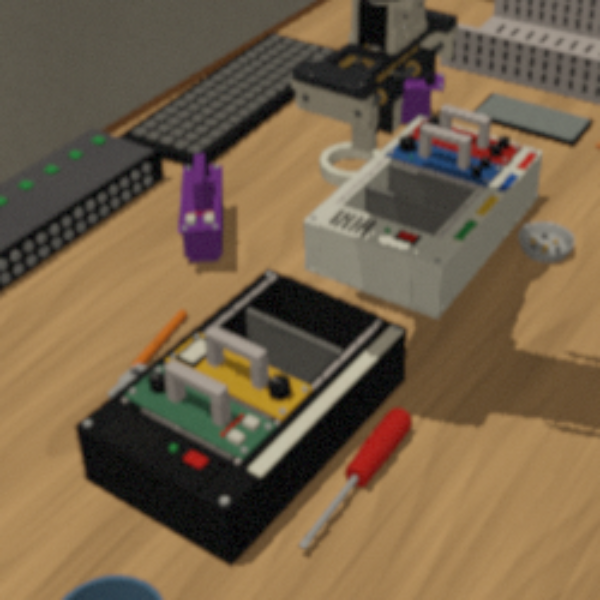

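Yellow is seated beside green, at about px (240,370) in the crop. Blue next.

carry_out --pt "0 -0.9 -0.1 0.1 0.2 -0.08" --pt "0 -0.9 -0.1 0 0 0" --pt "0 -0.8 -0.05 0 0 0" --pt "0 -0.5 0 0 0 0" --pt "0 -0.1 0 0 0 0"

```text
t: 17.25
eef_pos: [0.5014, -0.2137, 0.1637]
ee_rot: [-0.503, 1.567, -0.478]
force: [-0.3, -0.0, -0.1]
width: 0.0299
```

carry_out --pt "0 0 0 0 0 0"

```text
t: 17.35
eef_pos: [0.5014, -0.2143, 0.1636]
ee_rot: [-0.509, 1.567, -0.485]
force: [-0.3, 0.2, -0.4]
width: 0.03
```

```bash
python3 -c "
from h import *
plan([.4993,-.2123,.15],.029)
"
```

```text
t 17.35 pos [ 0.5014 -0.2143  0.1636] q [-0.0432  0.1951 -0.3687  0.0021 -1.0032 -1.5051] F [-0.3211  0.2128 -0.4039] w 0.03
tool axes
 [[ 0.0037 -0.0236  0.9997]
 [-0.002   0.9997  0.0236]
 [-1.     -0.0021  0.0037]]
shift units [ 0.3387  0.0524 -0.0513] turn units [-0.0769  0.0527  0.0296]
```

carry_out --pt "0.2 0.05 -0.05 -0.08 0.05 0.03" --pt "0.4 0 0 0 0 0" --pt "0.4 0 0 0 0 0" --pt "0.4 0 0 0 0 0" --pt "0.2 0 0 0 0 0"

```text
t: 17.85
eef_pos: [0.5002, -0.2076, 0.0974]
ee_rot: [0.243, 1.568, 0.277]
force: [0.7, 0.1, 0.1]
width: 0.0299
```

carry_out --pt "0 0 0 0 0 0"

```text
t: 17.95
eef_pos: [0.4995, -0.2066, 0.0962]
ee_rot: [0.914, 1.569, 0.95]
force: [0.0, -0.2, 0.7]
width: 0.0298
```

```bash
python3 -c "
from h import *
plan([.4993,-.2123,.084],.029)
"
```

```text
t 17.95 pos [ 0.4995 -0.2066  0.0962] q [-0.0304  0.2632 -0.4555 -0.0016 -0.8513 -1.5034] F [ 0.0022 -0.1906  0.6917] w 0.0298
tool axes
 [[ 0.0009 -0.0359  0.9994]
 [ 0.0012  0.9994  0.0359]
 [-1.      0.0012  0.0009]]
shift units [ 0.3042 -0.1424 -0.0108] turn units [ 0.0987  0.0129 -0.0169]
```

carry_out --pt "0 -0.14 0 0.1 0 0" --pt "0.15 0 0 0 0 0" --pt "0.14 0 0 0 0 0" --pt "0 0 0 0 0 0" --pt "0 0 0 0 0 0"

```text
t: 18.45
eef_pos: [0.5011, -0.212, 0.0854]
ee_rot: [0.183, 1.567, 0.213]
force: [0.3, -0.3, -0.8]
width: 0.0298
```

```bash
python3 -c "
from h import *
plan([.4993,-.2123,.084],.029)
"
```

```text
t 18.45 pos [ 0.5011 -0.212   0.0854] q [-0.0407  0.2803 -0.4617 -0.0013 -0.8252 -1.4993] F [ 0.3088 -0.2517 -0.8012] w 0.0298
tool axes
 [[ 0.0037 -0.0299  0.9995]
 [ 0.0008  0.9996  0.0299]
 [-1.      0.0007  0.0037]]
shift units [ 0.0353 -0.0057 -0.0459] turn units [ 0.013   0.0528 -0.0098]
```

carry_out --pt "0.03 0 -0.04 0 0.05 0" --pt "0 0 0 0 0 0" --pt "0 0 0 0 0 0" --pt "0 0 0 0 0 0" --hand 1

```text
t: 18.85
eef_pos: [0.4996, -0.2123, 0.0846]
ee_rot: [0.673, 1.57, 0.702]
force: [1.8, 0.9, -2.3]
width: 0.0112
```

carry_out --pt "-0.4 0 0 0 0 0" --pt "-0.6 0 0 0 0 0" --pt "-0.7 0 0 0 0 0" --pt "-0.7 0 0 0 0 0" --pt "-0.6 0 0 0 0 0"

```text
t: 19.35
eef_pos: [0.4949, -0.2113, 0.2025]
ee_rot: [2.826, 1.558, 2.854]
force: [0.4, -0.4, -2.7]
width: 0.0114
```

```bash
python3 -c "
from h import *
plan([.48,.146,.21],-.026)
"
```

```text
t 19.35 pos [ 0.4949 -0.2113  0.2025] q [-0.0414  0.1601 -0.314  -0.0036 -1.1095 -1.4999] F [ 0.4476 -0.3596 -2.662 ] w 0.0114
tool axes
 [[-0.0126 -0.0279  0.9995]
 [ 0.0037  0.9996  0.0279]
 [-0.9999  0.0041 -0.0125]]
shift units [-0.1505  8.9391 -0.1252] turn units [ 0.7722 -0.181  -0.0537]
```

carry_out --pt "-0.2 0.5 0.05 0.3 -0.18 -0.05" --pt "0 0.8 0.05 0.3 0 0" --pt "0 1 0 0.1 0 0" --pt "0 1 0 0 0 0" --pt "0 1 -0.05 0 0 0"

```text
t: 19.85
eef_pos: [0.4993, -0.0378, 0.2138]
ee_rot: [0.128, 1.566, 0.096]
force: [0.3, 0.1, -2.3]
width: 0.0111
```

carry_out --pt "0 1 -0.05 0 0 0" --pt "0 1 -0.1 0 0 0" --pt "0 0.9 -0.1 0 0 0"

```text
t: 20.15
eef_pos: [0.4908, 0.0833, 0.2131]
ee_rot: [0.342, 1.567, 0.31]
force: [0.7, 0.1, -2.9]
width: 0.0113
```

```bash
python3 -c "
from h import *
plan([.4785,.146,.21],-.026)
"
```

```text
t 20.15 pos [0.4908 0.0833 0.2131] q [ 0.5644  0.0723 -0.3926  0.001  -1.1025 -2.1676] F [ 0.6627  0.1058 -2.9158] w 0.0113
tool axes
 [[ 0.0033  0.032   0.9995]
 [ 0.0011  0.9995 -0.032 ]
 [-1.      0.0012  0.0033]]
shift units [ 0.0779  1.5571 -0.3574] turn units [-0.0859  0.0472 -0.0166]
```

carry_out --pt "0 0.7 -0.2 -0.09 0.03 0" --pt "0 0.4 -0.1 0 0 0" --pt "0 0.15 0 0 0 0" --pt "0 0 0 0 0 0" --pt "0 0 0 0 0 0"

```text
t: 20.65
eef_pos: [0.4774, 0.1392, 0.2115]
ee_rot: [2.745, 1.569, 2.725]
force: [0.2, -0.3, -2.8]
width: 0.0116
```

```bash
python3 -c "
from h import *
plan([.4785,.146,.15],-.026)
"
```

```text
t 20.65 pos [0.4774 0.1392 0.2115] q [ 0.6781  0.0762 -0.3908 -0.0022 -1.1048 -2.2679] F [ 0.2281 -0.2769 -2.7573] w 0.0116
tool axes
 [[-0.002   0.02    0.9998]
 [ 0.0009  0.9998 -0.02  ]
 [-1.      0.0008 -0.002 ]]
shift units [1.5386 0.1682 0.026 ] turn units [ 0.0862 -0.029  -0.0121]
```

carry_out --pt "0.2 0.17 0.03 0.08 -0.03 0" --pt "0.4 0 0 0 0 0" --pt "0.5 0 0 0 0 0" --pt "0.3 0 0 0 0 0" --pt "0 0 0 0 0 0"

```text
t: 21.15
eef_pos: [0.4798, 0.1435, 0.152]
ee_rot: [1.096, 1.569, 1.063]
force: [-0.6, -0.2, -1.7]
width: 0.0118
```

```bash
python3 -c "
from h import *
plan([.4785,.146,.15],-.026)
"
```

```text
t 21.15 pos [0.4798 0.1435 0.152 ] q [ 0.6833  0.1361 -0.4716 -0.0007 -0.9617 -2.2871] F [-0.5962 -0.1795 -1.7234] w 0.0118
tool axes
 [[ 0.0007  0.0334  0.9994]
 [ 0.0013  0.9994 -0.0334]
 [-1.      0.0013  0.0007]]
shift units [ 0.0491  0.0608 -0.0337] turn units [-0.1057  0.0095 -0.0184]
```

carry_out --pt "0 0.06 -0.03 -0.1 0 0" --pt "0 0 0 0 0 0" --pt "0 0 0 0 0 0"

```text
t: 21.45
eef_pos: [0.4794, 0.1455, 0.1525]
ee_rot: [0.747, 1.569, 0.72]
force: [0.7, 0.4, -2.4]
width: 0.0116
```

```bash
python3 -c "
from h import *
plan([.4785,.146,.0845],-.026)
"
```

```text
t 21.45 pos [0.4794 0.1455 0.1525] q [ 0.6876  0.1355 -0.4711 -0.0001 -0.9625 -2.286 ] F [ 0.6508  0.409  -2.422 ] w 0.0116
tool axes
 [[ 0.0013  0.0276  0.9996]
 [ 0.0011  0.9996 -0.0276]
 [-1.      0.0012  0.0013]]
shift units [ 1.7011  0.0088 -0.0237] turn units [-0.0236  0.018  -0.0166]
```

carry_out --pt "0.3 0.01 -0.02 -0.02 0 0" --pt "0.4 0 0 0 0 0" --pt "0.3 0 0 0 0 0" --pt "0.2 0 0 0 0 0" --pt "0 0 0 0 0 0"

```text
t: 21.95
eef_pos: [0.4794, 0.1469, 0.1028]
ee_rot: [0.737, 1.564, 0.711]
force: [-0.5, -1.2, -2.9]
width: 0.0117
```

```bash
python3 -c "
from h import *
plan([.4785,.146,.0845],-.026)
"
```

```text
t 21.95 pos [0.4794 0.1469 0.1028] q [ 0.6899  0.192  -0.536  -0.0002 -0.8365 -2.2867] F [-0.4774 -1.1601 -2.8566] w 0.0117
tool axes
 [[ 0.0048  0.0261  0.9996]
 [ 0.0041  0.9996 -0.0261]
 [-1.      0.0043  0.0047]]
shift units [ 0.4579 -0.0262 -0.0231] turn units [-0.002   0.067  -0.0609]
```

carry_out --pt "0.2 -0.03 -0.02 0 0.06 -0.06" --pt "0.14 0 0 0 0 0" --pt "0.07 0 0 0 0 0" --pt "0.03 0 0 0 0 0" --pt "0.02 0 0 0 0 0"

```text
t: 22.45
eef_pos: [0.4793, 0.1461, 0.0844]
ee_rot: [0.055, 1.569, 0.03]
force: [-8.2, -1.0, 15.4]
width: 0.0114
```

carry_out --pt "0.02 0 0 0 0 0"

```text
t: 22.55
eef_pos: [0.4792, 0.1461, 0.0845]
ee_rot: [0.041, 1.569, 0.016]
force: [-4.6, -0.1, 7.1]
width: 0.0116
```

Seated at z .0845. Release and go for red.

carry_out --pt "0 0 0 0 0 0" --pt "0 0 0 0 0 0" --pt "0 0 0 0 0 0" --hand 0.66

```text
t: 22.85
eef_pos: [0.4806, 0.1469, 0.086]
ee_rot: [0.389, 1.565, 0.364]
force: [0.2, 0.5, 0.2]
width: 0.0279
```

carry_out --pt "-0.4 0 0 0 0 0" --pt "-0.6 0 0 0 0 0" --pt "-0.7 0 0 0 0 0" --pt "-0.1 -0.8 0 -0.1 0 0" --pt "0 -1 0.05 -0.3 0 0"

```text
t: 23.35
eef_pos: [0.4825, 0.0766, 0.1611]
ee_rot: [0.239, 1.563, 0.249]
force: [0.7, -1.0, -0.2]
width: 0.0301
```

carry_out --pt "0 -1 0.1 -0.2 0 0" --pt "0 -1 0.1 -0.1 0 0" --pt "0 -1 0.1 0 0 0" --pt "0 -1 0.05 0 0 0" --pt "0 -1 0 0 0 0"

```text
t: 23.85
eef_pos: [0.5037, -0.1293, 0.1635]
ee_rot: [0.196, 1.556, 0.232]
force: [1.1, 0.1, 1.1]
width: 0.0293
```

```bash
python3 -c "
from h import *
plan([.5005,-.2645,.16],.028)
f=cams.grab_frame('side');cv2.imwrite('pics/s7.png',cv2.resize(f['pixels'][100:350,170:420,::-1],None,fx=2.4,fy=2.4))
"
```

```text
t 23.85 pos [ 0.5037 -0.1293  0.1635] q [ 0.1252  0.1488 -0.4259 -0.0019 -0.9815 -1.6584] F [1.0666 0.1011 1.0537] w 0.0293
tool axes
 [[ 0.0143 -0.0366  0.9992]
 [ 0.0034  0.9993  0.0366]
 [-0.9999  0.0029  0.0144]]
shift units [ 0.0737 -3.3746 -0.2057] turn units [ 0.1231  0.2059 -0.0417]
```

View pics/s7.png

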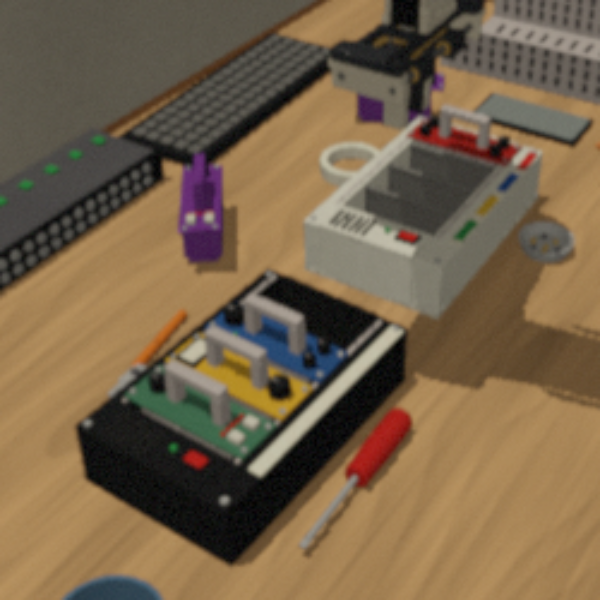

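Three modules are seated. Only red, at about px (470,140), is left in the old frame.

carry_out --pt "0 -0.9 -0.05 0.1 0.2 -0.04" --pt "0 -0.9 -0.05 0 0 0" --pt "0 -0.8 -0.05 0 0 0" --pt "0 -0.45 0 0 0 0" --pt "0 -0.1 0 0 0 0"

```text
t: 24.4
eef_pos: [0.5014, -0.2672, 0.1635]
ee_rot: [-1.198, 1.569, -1.173]
force: [-0.4, 0.8, -0.7]
width: 0.0302
```

carry_out --pt "0 0 0 0 0 0"

```text
t: 24.5
eef_pos: [0.5012, -0.2677, 0.1632]
ee_rot: [-1.294, 1.569, -1.27]
force: [-0.2, -0.5, -1.0]
width: 0.0298
```

```bash
python3 -c "
from h import *
plan([.5005,-.2645,.15],.028)
"
```

```text
t 24.5 pos [ 0.5012 -0.2677  0.1632] q [-0.145   0.2338 -0.3181  0.0019 -1.0181 -1.4036] F [-0.2002 -0.494  -1.0351] w 0.0298
tool axes
 [[ 0.0005 -0.0232  0.9997]
 [-0.0017  0.9997  0.0232]
 [-1.     -0.0017  0.0005]]
shift units [ 0.3304  0.0798 -0.0167] turn units [-0.0688  0.0069  0.0246]
```

carry_out --pt "0.1 0.06 -0.02 -0.07 0 0.02" --pt "0.3 0 0 0 0 0" --pt "0.3 0 0 0 0 0" --pt "0.3 0 0 0 0 0" --pt "0 0 0 0 0 0"

```text
t: 25.0
eef_pos: [0.5002, -0.2615, 0.1193]
ee_rot: [1.165, 1.57, 1.197]
force: [-0.2, 0.2, 0.6]
width: 0.0294
```

```bash
python3 -c "
from h import *
plan([.5005,-.2645,.084],.028)
"
```

```text
t 25.0 pos [ 0.5002 -0.2615  0.1193] q [-0.1355  0.2727 -0.3776 -0.0008 -0.9204 -1.4029] F [-0.2225  0.2188  0.5715] w 0.0294
tool axes
 [[ 0.0002 -0.0319  0.9995]
 [ 0.0006  0.9995  0.0319]
 [-1.      0.0006  0.0003]]
shift units [ 0.8836 -0.0747  0.0048] turn units [ 0.0555  0.0037 -0.0087]
```

carry_out --pt "0.2 -0.07 0 0.05 0 0" --pt "0.3 0 0 0 0 0" --pt "0.25 0 0 0 0 0" --pt "0.1 0 0 0 0 0" --pt "0 0 0 0 0 0"

```text
t: 25.5
eef_pos: [0.5002, -0.2643, 0.0816]
ee_rot: [2.582, 1.57, 2.611]
force: [-0.3, -0.2, -0.1]
width: 0.0297
```

```bash
python3 -c "
from h import *
plan([.5005,-.2645,.084],.028)
"
```

```text
t 25.5 pos [ 0.5002 -0.2643  0.0816] q [-0.1405  0.3186 -0.415  -0.0006 -0.8383 -1.4012] F [-0.2874 -0.2296 -0.1362] w 0.0297
tool axes
 [[-0.001  -0.0287  0.9996]
 [ 0.0006  0.9996  0.0287]
 [-1.      0.0006 -0.001 ]]
shift units [-0.0602 -0.0056  0.0066] turn units [ 0.0095 -0.0147 -0.0092]
```

carry_out --pt "-0.06 0 0 0 0 0" --pt "0 0 0 0 0 0" --pt "0 0 0 0 0 0" --pt "0 0 0 0 0 0" --hand 1

```text
t: 25.9
eef_pos: [0.5005, -0.2645, 0.0848]
ee_rot: [1.971, 1.57, 2.0]
force: [0.5, -0.2, -2.7]
width: 0.0116
```

carry_out --pt "-0.4 0 0 0 0 0" --pt "-0.6 0 0 0 0 0" --pt "-0.7 0 0 0 0 0" --pt "-0.7 0 0 0 0 0" --pt "-0.6 0 0 0 0 0"

```text
t: 26.4
eef_pos: [0.496, -0.2629, 0.2029]
ee_rot: [2.719, 1.557, 2.746]
force: [0.2, -0.3, -3.9]
width: 0.0114
```

```bash
python3 -c "
from h import *
plan([.477,.092,.21],-.026)
"
```

```text
t 26.4 pos [ 0.496  -0.2629  0.2029] q [-0.1411  0.1982 -0.2649 -0.0037 -1.1207 -1.4015] F [ 0.2207 -0.2928 -3.8829] w 0.0114
tool axes
 [[-0.0123 -0.0265  0.9996]
 [ 0.0052  0.9996  0.0266]
 [-0.9999  0.0055 -0.0122]]
shift units [-0.126   8.8824 -0.2405] turn units [ 0.7525 -0.1765 -0.0738]
```

carry_out --pt "-0.2 0.5 0.05 0.3 -0.18 -0.07" --pt "0 0.8 0 0.3 0 0" --pt "0 1 0 0.1 0 0" --pt "0 1 -0.05 0 0 0" --pt "0 1 -0.05 0 0 0"

```text
t: 26.9
eef_pos: [0.4963, -0.0896, 0.2143]
ee_rot: [0.05, 1.565, 0.017]
force: [1.1, 0.7, -3.5]
width: 0.0115
```

carry_out --pt "0 1 -0.1 0 0 0" --pt "0 1 -0.1 0 0 0" --pt "0 0.9 -0.1 0 0 0"

```text
t: 27.2
eef_pos: [0.4858, 0.0316, 0.2139]
ee_rot: [0.29, 1.566, 0.256]
force: [-0.1, -0.3, -3.9]
width: 0.0116
```

```bash
python3 -c "
from h import *
plan([.477,.092,.21],-.026)
"
```

```text
t 27.2 pos [0.4858 0.0316 0.2139] q [ 0.4707  0.0514 -0.4136  0.0012 -1.1008 -2.0758] F [-0.1222 -0.2827 -3.8809] w 0.0116
tool axes
 [[ 0.005   0.0337  0.9994]
 [ 0.0013  0.9994 -0.0337]
 [-1.      0.0015  0.0049]]
shift units [ 0.098   1.5026 -0.2714] turn units [-0.1105  0.0704 -0.0207]
```

carry_out --pt "0 0.7 -0.15 -0.1 0.05 0" --pt "0 0.4 -0.05 0 0 0" --pt "0 0.15 0 0 0 0" --pt "0 0 0 0 0 0" --pt "0 0 0 0 0 0"

```text
t: 27.7
eef_pos: [0.4764, 0.0874, 0.2131]
ee_rot: [1.857, 1.568, 1.836]
force: [-0.1, -0.9, -3.3]
width: 0.0117
```

```bash
python3 -c "
from h import *
plan([.477,.092,.15],-.026)
"
```

```text
t 27.7 pos [0.4764 0.0874 0.2131] q [ 0.5865  0.0512 -0.4142 -0.0028 -1.1046 -2.177 ] F [-0.1224 -0.901  -3.2872] w 0.0117
tool axes
 [[-0.0007  0.021   0.9998]
 [ 0.0026  0.9998 -0.021 ]
 [-1.      0.0025 -0.0007]]
shift units [1.5768 0.1112 0.014 ] turn units [ 0.0719 -0.0108 -0.0364]
```

carry_out --pt "0.2 0.14 0.01 0.07 0 -0.03" --pt "0.4 0 0 0 0 0" --pt "0.5 0 0 0 0 0" --pt "0.3 0 0 0 0 0" --pt "0 0 0 0 0 0"

```text
t: 28.2
eef_pos: [0.4772, 0.0902, 0.1534]
ee_rot: [2.957, 1.57, 2.923]
force: [0.4, 0.3, -3.4]
width: 0.0117
```

```bash
python3 -c "
from h import *
plan([.477,.092,.15],-.026)
"
```

```text
t 28.2 pos [0.4772 0.0902 0.1534] q [ 0.5923  0.1104 -0.4985 -0.0008 -0.9626 -2.1962] F [ 0.3751  0.2852 -3.3991] w 0.0117
tool axes
 [[-0.0009  0.0335  0.9994]
 [ 0.0002  0.9994 -0.0335]
 [-1.      0.0002 -0.0009]]
shift units [ 0.0853  0.0448 -0.0053] turn units [-0.1081 -0.0132 -0.0025]
```

carry_out --pt "0 0.04 0 -0.1 0 0" --pt "0 0 0 0 0 0" --pt "0.2 0 0 0 0 0" --pt "0.2 0 0 0 0 0" --pt "0 0 0 0 0 0"

```text
t: 28.7
eef_pos: [0.4784, 0.0915, 0.1375]
ee_rot: [0.766, 1.569, 0.738]
force: [0.4, -0.2, -3.6]
width: 0.0113
```

```bash
python3 -c "
from h import *
plan([.477,.092,.0845],-.026)
"
```

```text
t 28.7 pos [0.4784 0.0915 0.1375] q [ 0.5936  0.1292 -0.5188 -0.0003 -0.9212 -2.1922] F [ 0.3775 -0.2086 -3.6486] w 0.0113
tool axes
 [[ 0.0012  0.028   0.9996]
 [ 0.0011  0.9996 -0.028 ]
 [-1.      0.0011  0.0011]]
shift units [ 1.3243  0.0097 -0.0357] turn units [-0.0282  0.0164 -0.0157]
```

carry_out --pt "0.3 0.01 -0.03 -0.03 0 0" --pt "0.3 0 0 0 0 0" --pt "0.2 0 0 0 0 0" --pt "0.1 0 0 0 0 0" --pt "0 0 0 0 0 0"

```text
t: 29.2
eef_pos: [0.4779, 0.0923, 0.1007]
ee_rot: [0.489, 1.568, 0.464]
force: [-0.1, 0.5, -3.7]
width: 0.0111
```

```bash
python3 -c "
from h import *
plan([.477,.092,.0845],-.026)
"
```

```text
t 29.2 pos [0.4779 0.0923 0.1007] q [ 0.5962  0.1735 -0.5668  0.0005 -0.8276 -2.1925] F [-0.1237  0.5238 -3.7304] w 0.0111
tool axes
 [[ 0.0027  0.0251  0.9997]
 [ 0.0013  0.9997 -0.0251]
 [-1.      0.0014  0.0027]]
shift units [ 0.4053 -0.0097 -0.0239] turn units [ 0.0128  0.038  -0.0202]
```

carry_out --pt "0.2 -0.01 -0.02 0 0.04 -0.02" --pt "0.1 0 0 0 0 0" --pt "0.06 0 0 0 0 0" --pt "0.03 0 0 0 0 0" --pt "0.02 0 0 0 0 0"

```text
t: 29.7
eef_pos: [0.478, 0.0924, 0.0846]
ee_rot: [0.305, 1.569, 0.28]
force: [-7.0, -0.3, 13.4]
width: 0.0114
```

carry_out --pt "0.02 0 0 0 0 0"

```text
t: 29.8
eef_pos: [0.478, 0.0924, 0.0846]
ee_rot: [0.221, 1.569, 0.197]
force: [-5.7, 0.5, 9.7]
width: 0.0117
```

carry_out --pt "0 0 0 0 0 0" --pt "0 0 0 0 0 0" --pt "0 0 0 0 0 0" --hand 0.66

```text
t: 30.1
eef_pos: [0.4795, 0.0931, 0.0862]
ee_rot: [0.356, 1.566, 0.333]
force: [0.1, -1.0, -0.4]
width: 0.028
```

carry_out --pt "-0.4 0 0 0 0 0" --pt "-0.6 0 0 0 0 0" --pt "-0.7 0 0 0 0 0" --pt "-0.7 -0.5 0 0 0 0" --pt "0 -1 0 0 0 0"

```text
t: 30.6
eef_pos: [0.4793, 0.0342, 0.1859]
ee_rot: [0.076, 1.564, 0.057]
force: [0.3, 0.4, -0.3]
width: 0.0301
```

carry_out --pt "0 -1 0 0 0 0" --pt "0 -1 0 0 0 0" --pt "0 -1 0 0 0 0" --pt "0 -1 0 0 0 0" --pt "0 -1 0 0 0 0"

```text
t: 31.1
eef_pos: [0.4772, -0.1718, 0.1891]
ee_rot: [0.129, 1.556, 0.115]
force: [1.9, 0.3, 0.1]
width: 0.0299
```

carry_out --pt "0 -1 0 0 0 0" --pt "0 -1 0 0 0 0" --pt "0 -0.5 0 0 0 0" --pt "0 0 0 0 0 0" --pt "0 0 0 0 0 0"

```text
t: 31.6
eef_pos: [0.4752, -0.281, 0.189]
ee_rot: [0.044, 1.554, 0.025]
force: [0.3, -0.1, -0.9]
width: 0.0298
```

```bash
python3 -c "
from h import *
f=cams.grab_frame('side');cv2.imwrite('pics/s8.png',cv2.resize(f['pixels'][200:340,190:360,::-1],None,fx=4,fy=4))
f=cams.grab_frame('top');cv2.imwrite('pics/t8.png',f['pixels'][:,:,::-1])
cv2.imwrite('pics/t8z.png',cv2.resize(f['pixels'][165:265,150:290,::-1],None,fx=5.7,fy=5.7,interpolation=cv2.INTER_CUBIC))
"
```

```text
(no output)
```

View pics/s8.png

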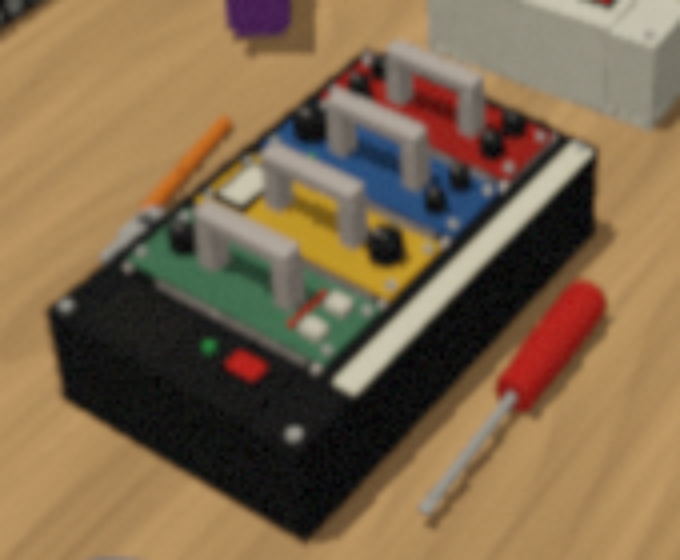

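View pics/t8z.png

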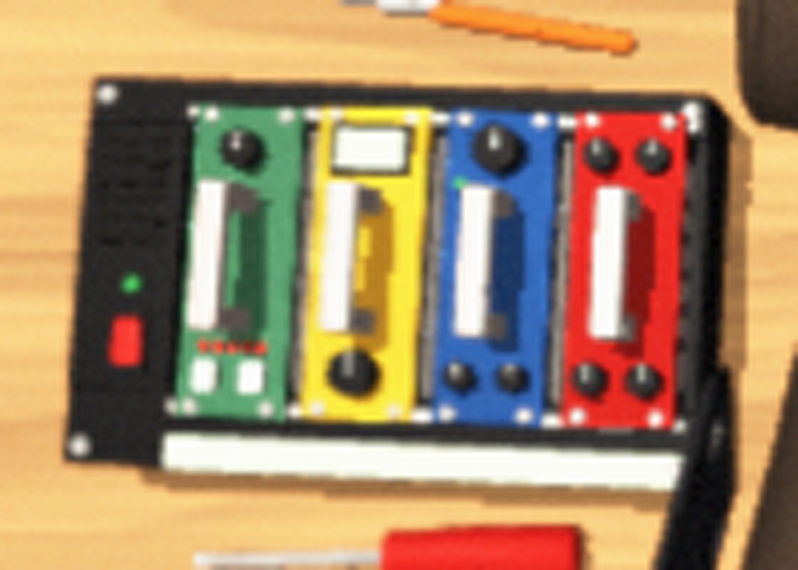

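View pics/t8.png

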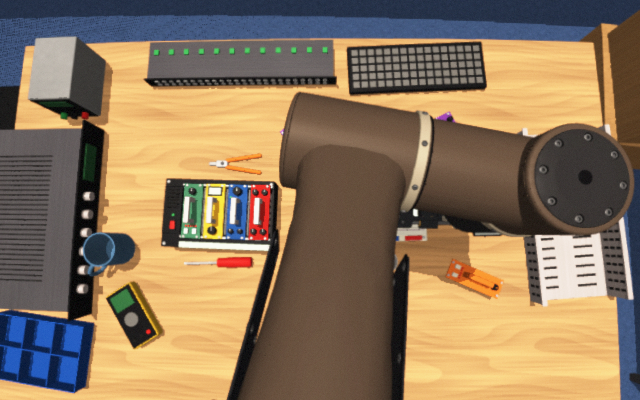

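```bash
python3 -c "
from station import arm
s=arm.get_state();print(s['t'],abs(s['qd']).max(),s['force']);print(arm.job_done())"
```

```text
31.7 0.015959157875604625 [ 0.03848745 -0.15613131 -0.02610245]
the job is handed in; nothing more can be done
None
```

I moved all four modules from the white frame into the black frame, in the same order as the tabs: green, yellow, blue, red from left to right. Each kept its original way round, and I handed the job in at 31.7 s.

- **Seating:** when the support force came on, each module was within 0.3 mm of the height it was gripped at in the old frame. I lowered each one in small steps until it touched; the highest upward wrist force I read was about 20 N. The limit is 120 N.
- **Pictures:** the last top and side pictures show all four panels flat on both rails, in line with the bays, with the gripper away from everything.
- **What did not go as planned:** my first grip on the green module was too high because the arm rebounded when it stopped. I let go before lifting and gripped it again lower.
- **Measurements that disagreed:** the outer corners of the two frames gave origins about 6 mm nearer the robot in x than the tabs and card guides did. I used the tabs and guides, and every module went in freely.

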